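# Fit the cell carrier to the photometer rail and clamp it

## Task

Draw the cell carrier (the one with the square block, not the lens ring) forward from under the parking rack's lip, lift it off and slide it onto the open left end of the dovetail rail until it is fully home against the stop collar. Then tighten its clamp knob clockwise to the stop, with the carrier still home, and let go. Leave the lens carrier in the rack and the glassware and other things around the work where they are.

Things in the scene. Friction and masses are not known exactly. Their poses are not given: they have to be found in the camera images.
- cell_block (a point): Centre (half-way up) of the cell block, to take the loose 0.2 kg cell carrier by: upright dark steel block 32 (x) x 30 (y) x 66 mm (z), square well in its top. x: from block to saddle plate, y: along the plate, z up. The carrier stands on its flat underside, 33 mm below. Aluminium saddle plate, 60 (y) x 62 mm high, front face 36 mm behind (+x); jaws at its back end at x = +59 mm.
- saddle_groove (a point): Middle of the floor of the undercut groove between the upper and lower jaw at the back of the cell carrier's plate; axes of cell_block, offset 46 mm in x, -2 mm in z. Groove along y, open at both ends (bevelled) and to the back, 13 mm deep, 1.2 mm play on either flank of the rail. Plate and jaws reach 30 mm either way along y, 31 mm up and down.
- knob_grip (a point): Centre of the cell carrier's clamp knob: round, black, knurled, 28 mm across, 20 high (this point half-way up), on a vertical axis over the upper jaw, 52.5 mm in x and 45 mm above cell_block. Below it 6 mm of bare stem (11 mm thick), then the jaw's flat top. The cell block, rail, beam and collar all end below the knob's underside.
- clamp_knob (a joint): Knob angle in rad: grows clockwise seen from above (tightening), 0 (loose stop) to 1.4 (tight stop). Stays where left; takes about 0.15 N m, more near the end. Its eccentric drives a pad through the upper jaw onto the rail's upper flank. Up to 0.3 the carrier slides freely; then the pad meets the flank and raises carrier and knob 2.4 mm until about 1.1, where it begins to bite.
- clamp_pad: Brass pad of that clamp, 16 mm long, hidden in the upper jaw of the cell carrier.
- lens_ring (a point): Centre of the ring of the lens carrier, which stays in the rack: a second loose carrier with the same saddle and knob, but in place of the block a round dark ring with a lens, 48 mm across and 12 mm thick, on a thin post. Ring centre 46 mm above the carrier's underside, ring top 70, knob top 88 mm. Axes as the cell carrier's.
- rack: Parking rack, fixed: aluminium plate 132 (x) x 216 (y) x 8 mm, origin on the bench, x to its back, y along it. The two carriers stand on the plate side by side at about y = +0.05 and -0.05 (either way round), block and ring to the front (-x), jaws to the back under the lip. The plate is clear in front of them for 25 mm.
- rack_lip (a point): Middle of the lower front edge of the rack's overhanging lip, axes of the rack. The lip is 206 mm long (y), 8 mm thick, underside 28 mm above the bench, and reaches about 11 mm over the carriers' lower jaws (back edges 18 mm above the plate) with 2 mm of play: a carrier must be drawn some 15 mm straight forward (-x) before it can be lifted.
- rail: Rail bench, fixed: level steel dovetail, on edge, on the front (-x) of an aluminium beam (top 111 mm above bench) with two feet. Origin on the bench below the middle of the dovetail's front face; x to its back, y to its open end. Dovetail: y -0.110 to 0.112, face 40 mm high, 14 deep, 22.6 at the root. White reading head at the other end: y below -0.072, 66 mm forward of the face, top 122 mm high.
- rail_open_end (a point): Middle of the dovetail's front face at the rail's open (+y, left) end, 85 mm above the bench, axes of the rail. The last 12 mm taper by 2.5 mm a side as a lead-in.
- stop_face (a point): On the stop collar, a dark steel clamp fixed on the rail (20 mm wide, 56 high, 11 mm forward of the dovetail's face; its place along the rail varies): middle of its side towards the open end, in the plane of the dovetail's face, at its centre height, axes of the rail. When the cell carrier is home against it, saddle_groove lies 30 mm from this point in y, within 2 mm in x and z.
- erlenmeyer: Bystander, origin at the middle of its underside on the bench: empty conical flask, clear, 63 mm across, 112 high.
- clear_d: Bystander, origin at the middle of its underside on the bench: small clear stoppered bottle, 36 mm across, 84 high.
- amber_small: Bystander, origin at the middle of its underside on the bench: brown stoppered bottle, 44 mm across, 78 high.
- steel_tin: Bystander, origin at the middle of its underside on the bench: open round steel tin, 70 mm across, 33 high.
- sample_cup: Bystander, origin at the middle of its underside on the bench: small grey-white cup, 38 mm across, 37 high.
- tweezers: Bystander, origin at the middle of its underside on the bench: steel tweezers lying flat, 127 mm long, 10 high.
- spare_stopper: Bystander, origin at the middle of its underside on the bench: glass stopper standing on its head, 39 mm across, 22 high.

How it is judged:
On the way, in this order (a step that is already met when the one before it is completed fails the run):
1. the cell carrier is out from under the rack's lip and lifted off the rack (distance of cell_block from where it was at the start of the episode above 0.05 m and height (world z) of cell_block above 0.07 m), for 0.1 s.
2. the cell carrier is on the dovetail, home against the stop collar, with its clamp still loose (y of saddle_groove in the frame of stop_face between 0.0265 and 0.0335 m and x of saddle_groove in the frame of stop_face between -0.003 and 0.003 m and z of saddle_groove in the frame of stop_face between -0.004 and 0.004 m and angle between the y axis of saddle_groove and the y axis of stop_face, either way round below 0.07 rad and angle between the z axis of saddle_groove and the z axis of stop_face, either way round below 0.07 rad and value of joint clamp_knob below 0.6 rad), for 0.2 s.
At the end, for the whole second after the job is handed in: Cell carrier at rest on the dovetail, within 3.5 mm of touching the stop collar, seated to 3 mm across, 4 mm in height and 4 degrees; clamp knob over 1.2 rad, its pad pressing the rail with over 4 N; lens carrier moved under 15 mm, each bystander under 30 mm (y of saddle_groove in the frame of stop_face between 0.0265 and 0.0335 m and x of saddle_groove in the frame of stop_face between -0.003 and 0.003 m and z of saddle_groove in the frame of stop_face between -0.004 and 0.004 m and angle between the y axis of saddle_groove and the y axis of stop_face, either way round below 0.07 rad and angle between the z axis of saddle_groove and the z axis of stop_face, either way round below 0.07 rad and value of joint clamp_knob above 1.2 rad and contact force between clamp_pad and rail above 4 N and linear speed of clamp_pad below 0.01 m/s and not (distance of erlenmeyer from where it was at the start of the episode above 0.03 m) and not (distance of clear_d from where it was at the start of the episode above 0.03 m) and not (distance of amber_small from where it was at the start of the episode above 0.03 m) and not (distance of steel_tin from where it was at the start of the episode above 0.03 m) and not (distance of sample_cup from where it was at the start of the episode above 0.03 m) and not (distance of tweezers from where it was at the start of the episode above 0.03 m) and not (distance of spare_stopper from where it was at the start of the episode above 0.03 m) and distance of lens_ring from where it was at the start of the episode below 0.015 m).
It fails at once if the lens carrier is moved by more than 15 mm (distance of lens_ring from where it was at the start of the episode above 0.015 m).
It fails at once if a bystander is moved by more than 30 mm or knocked over (distance of any of erlenmeyer, clear_d, amber_small, steel_tin, sample_cup, tweezers, spare_stopper from where it was at the start of the episode above 0.03 m).
It also fails if it takes over 67 s, if anything falls off the work surface, if the arm or the gripper's body presses on something with over 40 N, if the wrist force passes 120 N, or if a joint passes its speed limit or range.

## Robot

A 6-joint arm with a two-finger parallel gripper is mounted at the origin on a cart in front of the work surface, level with it; the furniture and walls round the work are solid. World frame = base frame: x ahead of the robot, y to its left, z up, the work surface at z = 0. Lengths are in m, angles in rad, forces in N, time in s.
With the tool pointing down it reaches from about 0.275 to 1 m from the base axis. Payload 8.4 kg.
Tool frame: the origin (TCP) lies on the centre line of the jaws, within the pads' length; the fingertips stand 17 mm ahead of it and the grasp point (between the pads) lies 2 mm behind it (bot.tcp_to_tips is the y of the fingertips in the tool frame, in m); y points along the fingers, z is the direction in which the jaws open and shut, and the axes are right-handed (so a half turn about y gives the same grasp; the last joint's range is limited). The gripper opens to 85 mm and grips with 20 to 120 N. Pads are 22 mm wide; open, the fingers measure 114 mm over their backs; the gripper's body (76 mm by 85 mm) begins 54 mm behind the grasp point. The pads swing forward as they close: fully open they stand 13 mm farther back than shut.
Start: joints at [-1.345, 0.353, 1.633, -0, 1.155, -0.002], TCP at [0.141, -0.609, 0.248] pointing down, gripper open.
Joint ranges: [-2.63, 2.63], [-0.92, 2.1], [0.06, 2.66], [-1.3, 4.44], [0, 2.69], [-3.02, 3.02]. Speed limits (rad/s): [2.22, 2.22, 2.79, 3.14, 3.14, 3.14].

## Interface

Orientations are given as a unit quaternion [x, y, z, w].
In Python, from workcell import bot, hand, kinematics, get_obs, vision, hand_in gives the robot as it stands. The module is installed in compiled form; this text tells all that it offers. Calls block until the motion is done:
- bot.reach(position, orientation): joint-space move of the TCP to a pose.
- bot.servo_line(position, ori=None, velocity=0.15): straight line of the TCP; ori=None keeps the orientation; velocity is the mean speed in m/s.
- bot.goto_joints(angles): joint-space move.
- hand.move_gripper(opening, strength=None): finger opening in m; strength is the grip in N (None keeps the last); returns when the fingers have stopped.
- bot.dwell(seconds).
- kinematics.solve_ik(position, orientation): joint angles nearest the present ones, or None.
- get_obs(): the state.
- vision.read_camera(name): name is "scene" or "top" or "wrist"; returns a dict with "frame" (384x512x3 uint8, red, green, blue), "intrinsics" (3x3 intrinsics, pixels), "view" (4x4, takes a point from world to camera coordinates). Camera axes: x right, y down, z forward; pixel columns grow to the right and rows downward; lengths in m; the calibration is good to about 2 mm. The wrist camera is an equidistant fisheye: a pixel r from the principal point sees the ray r / f radians off the axis. A picture is of the moment at which its call begins. There is no depth.
A pose or a line that the arm cannot do raises bot.IKError and nothing moves.
- hand_in(): hands the job in, once; it reports no verdict.
The state is a dict: "time_s": time; "joint_pos": joint angles; "joint_vel": joint speeds; "joint_efforts": joint torques, N m; "position": TCP position; "orientation": TCP orientation; "wrist_force": force on the tool from outside, world axes, zero at the start; "ft_torque": the same for the moment, N m; "gripper_width": finger opening in m.
Only numpy, scipy, OpenCV 4.12 (cv2) and the standard library are available. Lean on these libraries where they do the work, as an engineer would, in place of code of your own. Each camera call takes 0.05 s, during which the arm holds its last target.

## Working session

There is one attempt and no reset: what is moved stays moved. The work goes in short steps, each a Python script; the robot and the scene stay as the last script left them, time stands still between calls to the robot, and variables do not carry over. Pictures are saved under pics/ and viewed, and the job is handed in when it is done.

```bash
mkdir -p pics; ls
python3 - <<'E'
from workcell import bot,hand,kinematics,get_obs,vision
import cv2,numpy as np
o=get_obs();print(o['time_s'],o['position'],o['orientation'],bot.tcp_to_tips)
for n in ['scene','top','wrist']:
    d=vision.read_camera(n);cv2.imwrite(f'pics/{n}0.png',cv2.resize(d['frame'][:,:,::-1],(800,600),interpolation=cv2.INTER_CUBIC))
    print(n,d['intrinsics'].tolist(),np.round(d['view'],4).tolist())
E
```

```text
pics
0.0 [ 0.14104293 -0.60839594  0.24753561] [-0.08043869  0.70302693 -0.70202089  0.08030835] 0.017
scene [[366.37677817734726, 0.0, 260.30976461666694], [0.0, 366.37677817734726, 187.90921912280922], [0.0, 0.0, 1.0]] [[0.9124, -0.4092, 0.0121, -0.419], [-0.2638, -0.6102, -0.7471, 0.3317], [0.3131, 0.6784, -0.6647, 0.6143], [0.0, 0.0, 0.0, 1.0]]
top [[422.1988384000018, 0.0, 253.63067525105853], [0.0, 422.1988384000018, 193.74090028491005], [0.0, 0.0, 1.0]] [[0.0079, -1.0, -0.0024, 0.1978], [-0.9845, -0.0073, -0.175, 0.5526], [0.175, 0.0038, -0.9846, 0.8342], [0.0, 0.0, 0.0, 1.0]]
wrist [[297.3186396354542, 0.0, 254.67706628595994], [0.0, 297.3186396354542, 189.4241314080295], [0.0, 0.0, 1.0]] [[0.2257, -0.9742, -0.0014, -0.625], [-0.9209, -0.2138, 0.326, -0.0416], [-0.3179, -0.0723, -0.9454, 0.3814], [0.0, 0.0, 0.0, 1.0]]
```

View pics/scene0.png

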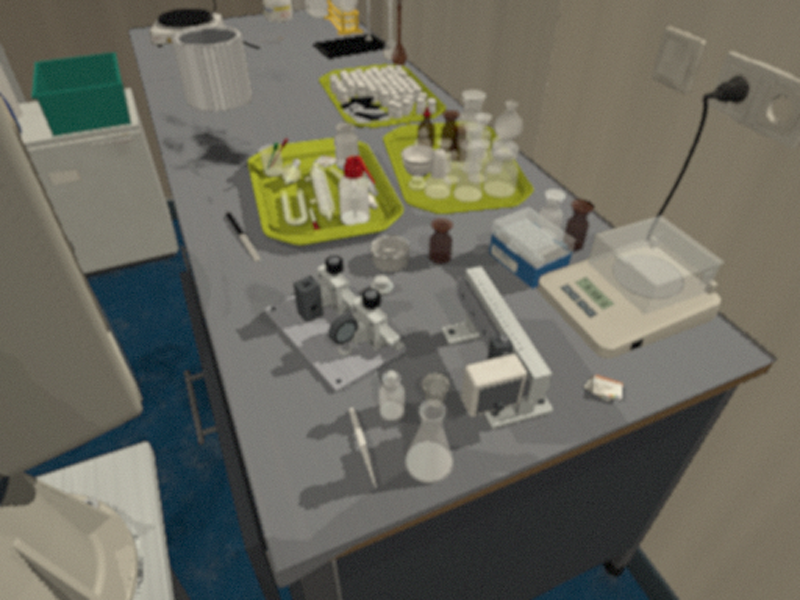

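View pics/top0.png

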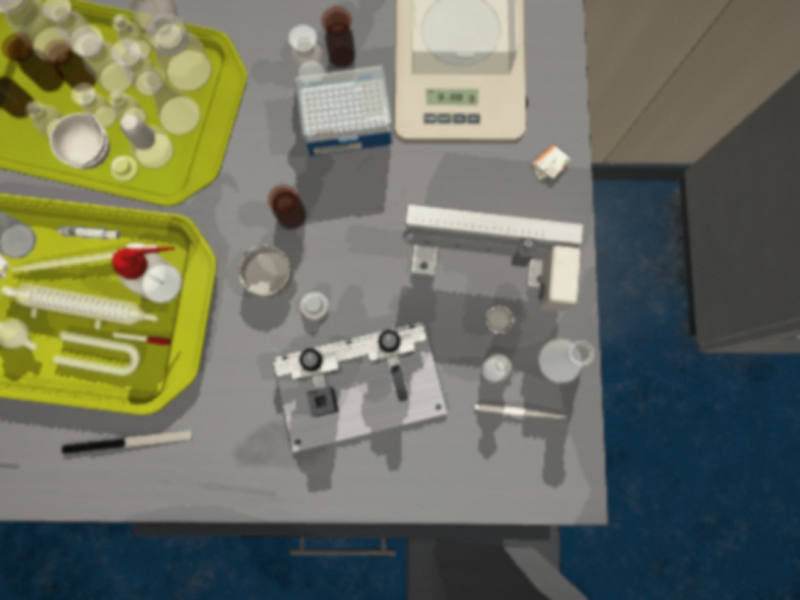

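View pics/wrist0.png

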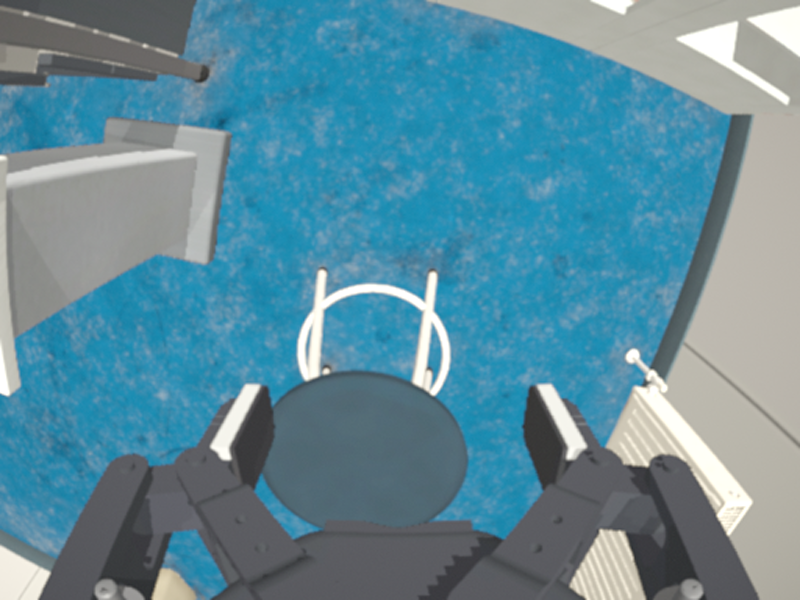

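```bash
cat > H.py <<'E'
from workcell import bot,hand,kinematics,get_obs,vision,hand_in
import cv2,numpy as np
from scipy.spatial.transform import Rotation as R
def snap(n,tag):
    d=vision.read_camera(n);cv2.imwrite(f'pics/raw_{tag}.png',d['frame'][:,:,::-1])
    np.savez(f'pics/{tag}.npz',K=d['intrinsics'],V=d['view'],n=n);return d
def crop(tag,x0,y0,w,h,out,s):
    im=cv2.imread(f'pics/raw_{tag}.png')[y0:y0+h,x0:x0+w]
    im=cv2.resize(im,None,fx=s,fy=s,interpolation=cv2.INTER_CUBIC)
    for x in range((x0+19)//20*20,x0+w,20):
        cv2.line(im,(int((x-x0+.5)*s),0),(int((x-x0+.5)*s),6),(0,0,255),1);cv2.putText(im,str(x),(int((x-x0)*s),18),0,.4,(0,0,255),1)
    for y in range((y0+19)//20*20,y0+h,20):
        cv2.line(im,(0,int((y-y0+.5)*s)),(6,int((y-y0+.5)*s)),(0,0,255),1);cv2.putText(im,str(y),(8,int((y-y0)*s)+5),0,.4,(0,0,255),1)
    cv2.imwrite(f'pics/{out}.png',im)
def proj(tag,P):
    z=np.load(f'pics/{tag}.npz');K=z['K'];V=z['V'];P=np.atleast_2d(P)
    c=P@V[:3,:3].T+V[:3,3]
    if str(z['n'])=='wrist':
        rho=np.hypot(c[:,0],c[:,1]);th=np.arctan2(rho,c[:,2]);u=c[:,:2]/np.maximum(rho,1e-9)[:,None]*th[:,None]
    else: u=c[:,:2]/c[:,2:]
    return u*[K[0,0],K[1,1]]+[K[0,2],K[1,2]]
def ray(tag,p):
    z=np.load(f'pics/{tag}.npz');K=z['K'];V=z['V']
    u=(np.array(p,float)-[K[0,2],K[1,2]])/[K[0,0],K[1,1]]
    if str(z['n'])=='wrist':
        t=np.linalg.norm(u);d=np.r_[u/max(t,1e-9)*np.sin(t),np.cos(t)]
    else: d=np.r_[u,1]
    return -V[:3,:3].T@V[:3,3], V[:3,:3].T@d
def atz(tag,p,h):
    c,d=ray(tag,p);return c+d*(h-c[2])/d[2]
E
python3 - <<'E'
from H import *
snap('top','t0');snap('scene','s0')
crop('t0',165,115,230,190,'t0a',3.4);crop('s0',160,150,200,165,'s0a',3.9)
for n,p,h in [('cellblock',(321,401),.074),('cknob',(311,359),.096),('lknob',(390,341),.096),('beamL',(408,217),.111),('beamR',(582,232),.111)]:
    print(n,atz('t0',np.array(p)/1.5625,h))
E
```

```text
cellblock [0.41942016 0.29637571 0.074     ]
cknob [0.47057404 0.30775775 0.096     ]
lknob [0.49390101 0.20939415 0.096     ]
beamL [0.65093162 0.18780691 0.111     ]
beamR [ 0.63274592 -0.03264631  0.111     ]
```

View pics/t0a.png

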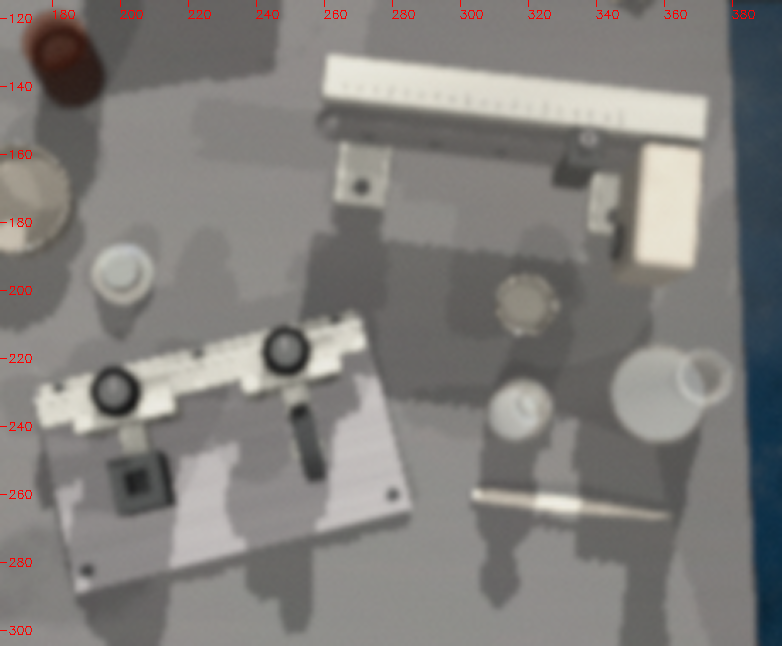

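View pics/s0a.png

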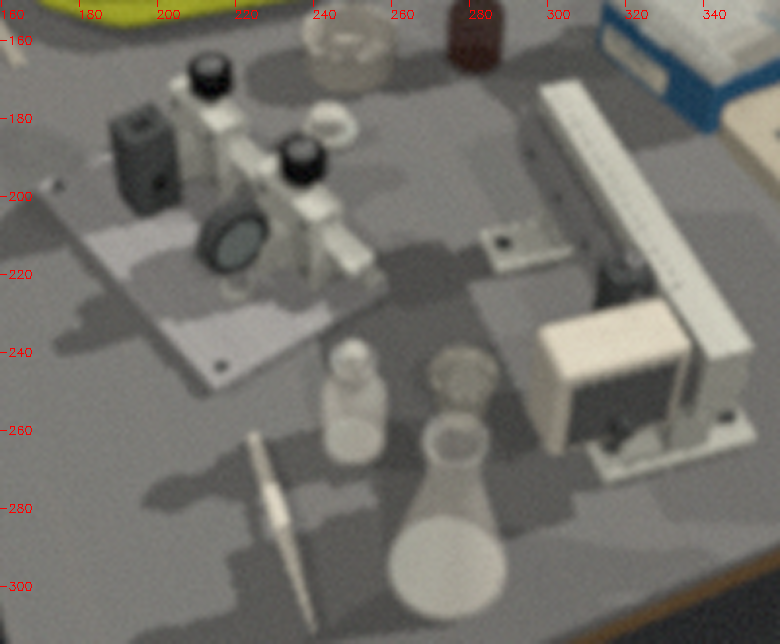

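```bash
cat >> H.py <<'E'
def down(psi):  # tool down, x_t=(cos,sin), z_t(jaw)=(-sin,cos)
    c,s=np.cos(psi),np.sin(psi)
    return R.from_matrix(np.array([[c,0,-s],[s,0,c],[0,-1,0]])).as_quat()
E
python3 - <<'E'
from H import *
o=get_obs();M=R.from_quat(o['orientation']).as_matrix();print(np.round(M,3))
d=vision.read_camera('wrist');V=d['view'];c=-V[:3,:3].T@V[:3,3];print('cam in tool',M.T@(c-np.array(o['position'])),'axis',M.T@V[2,:3])
for n,p,psi in [('g',(.419,.296,.25),np.radians(12.5)),('rail',(.58,.2,.2),np.radians(-4.7)),('knob',(.62,.1,.25),np.radians(-4.7))]:
  for k in (0,np.pi,np.pi/2,-np.pi/2):
    q=kinematics.solve_ik(np.array(p),down(psi+k));print(n,round(k,2),None if q is None else np.round(q,2))
E
```

```text
[[-0.974 -0.     0.226]
 [-0.226  0.001 -0.974]
 [ 0.    -1.    -0.001]]
cam in tool [-0.08483698 -0.12565411  0.00077654] axis [ 3.25969191e-01  9.45380378e-01 -1.64038232e-04]
g 0 [ 0.61  0.18  1.87 -0.    1.1  -1.18]
g 3.14 [ 0.61  0.18  1.87 -0.    1.1   1.96]
g 1.57 [ 0.61  0.18  1.87 -0.    1.1  -2.75]
g -1.57 [ 0.61  0.18  1.87 -0.    1.1   0.39]
rail 0 [ 0.33  0.38  1.7  -0.    1.05 -1.16]
rail 3.14 [ 0.33  0.38  1.7  -0.    1.05  1.98]
rail 1.57 [ 0.33  0.38  1.7   0.    1.05 -2.73]
rail -1.57 [ 0.33  0.38  1.7  -0.    1.05  0.41]
knob 0 [ 0.16  0.36  1.62 -0.    1.16 -1.33]
knob 3.14 [ 0.16  0.36  1.62 -0.    1.16  1.81]
knob 1.57 [ 0.16  0.36  1.62  0.    1.16 -2.9 ]
knob -1.57 [ 0.16  0.36  1.62 -0.    1.16  0.24]
```

Run:
```python
from H import *
bot.reach(np.array([.41,.28,.27]),down(np.radians(12.5)))
snap('wrist','w1');print(get_obs()['time_s'],get_obs()['position'],get_obs()['wrist_force'])
crop('w1',0,0,512,384,'w1a',1.56)
```

```text
3.6 [0.41032225 0.2795815  0.26996567] [-1.00300252 -0.17081282 -0.10228035]
```

View pics/w1a.png

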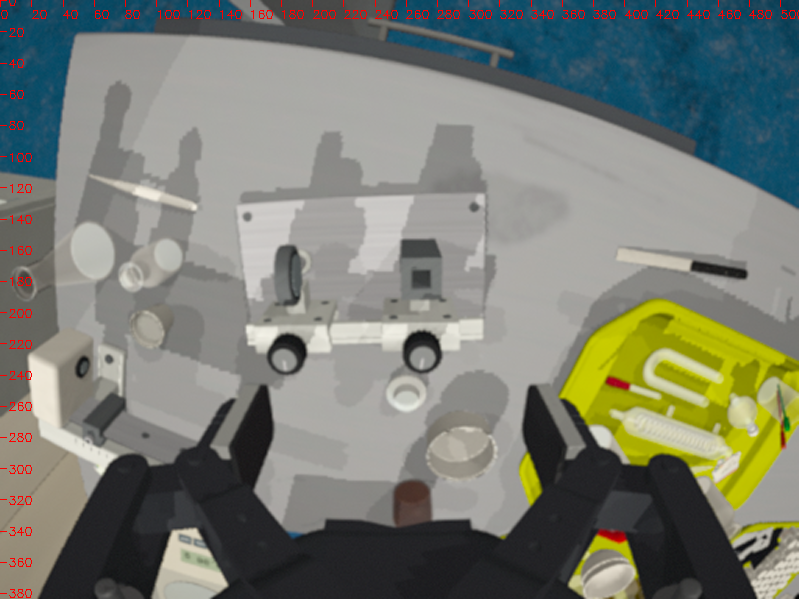

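Run:
```python
from H import *
crop('w1',145,115,175,130,'w1b',4.5);crop('w1',10,190,160,110,'w1c',4.9)
```

```text
(no output)
```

View pics/w1b.png

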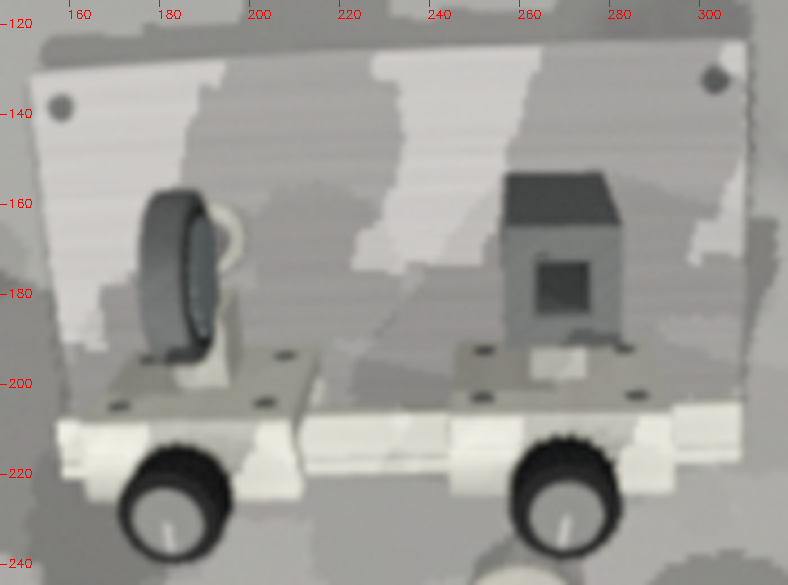

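View pics/w1c.png

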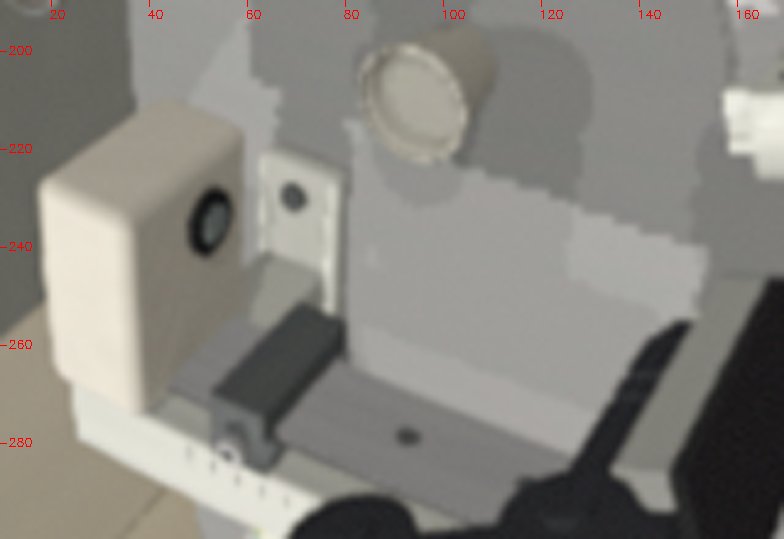

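Run:
```python
from H import *
bot.reach(np.array([.565,.095,.26]),down(np.radians(-4.7)))
snap('wrist','w2');print(get_obs()['time_s'],get_obs()['position'])
crop('w2',0,0,512,384,'w2a',1.56)
crop('w2',120,150,260,150,'w2b',3.05)
```

```text
4.6083 [0.56433934 0.09608732 0.26002107]
```

View pics/w2a.png

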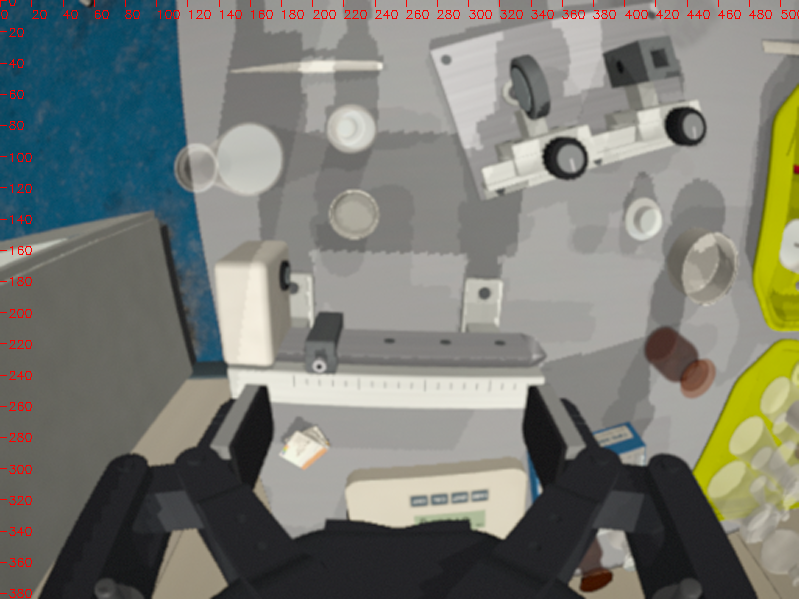

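View pics/w2b.png

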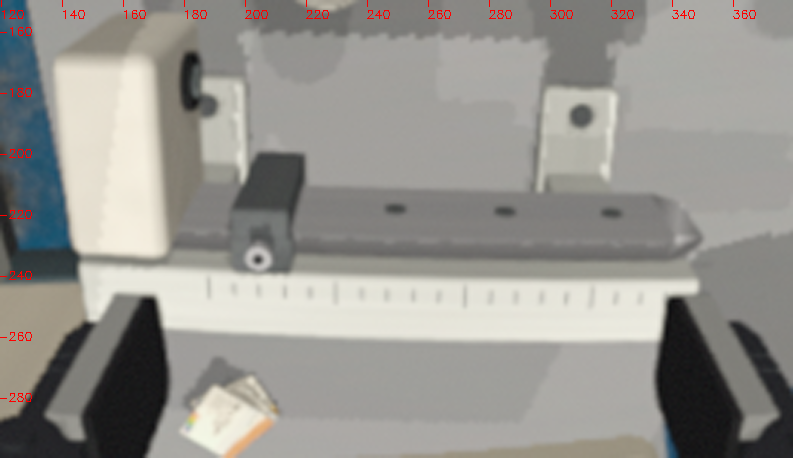

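Run:
```python
from H import *
crop('w2',175,190,90,60,'w2c',8.5);crop('w2',285,195,75,60,'w2d',10)
```

```text
(no output)
```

View pics/w2c.png

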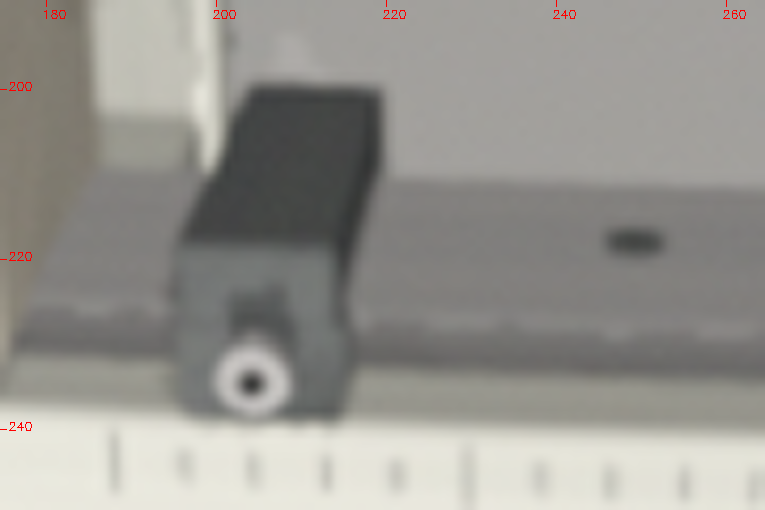

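View pics/w2d.png

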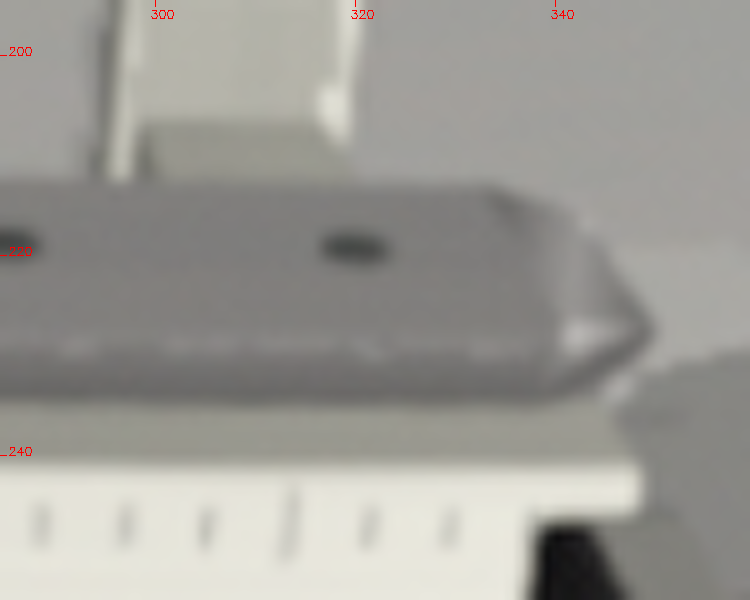

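```bash
cat > fit.py <<'E'
from H import *
from scipy.optimize import least_squares
def W(p,P):
    P=np.atleast_2d(P);c,s=np.cos(p[2]),np.sin(p[2])
    return np.c_[p[0]+c*P[:,0]-s*P[:,1],p[1]+s*P[:,0]+c*P[:,1],P[:,2]]
L=[((219.9,210.5),0,.065),((264.6,211.7),0,.065),((294.5,212.6),0,.065),((332.5,213.1),0,.065),
((218.1,227.6),0,.105),((264,229.1),0,.105),((294.5,229),0,.105),((337.5,229.7),0,.105),
((216.9,231.9),.014,.0963),((264,234.3),.014,.0963),((217,239.4),.014,.111),((264,240.5),.014,.111),((294.5,240.6),.014,.111),((348.6,241.1),.014,.111)]
def res(p,full=False):
    r=[]
    for px,x,z in L:
        a,b=proj('w2',W(p,[[x,-.05,z+p[4]],[x,.11,z+p[4]]]));d=(b-a)/np.linalg.norm(b-a);v=np.array(px)-a;r.append(d[0]*v[1]-d[1]*v[0])
    for px,P in [((214,218.1),(-.011,p[3],.113)),((219.4,200.1),(-.011,p[3],.057)),((333.3,213.1),(0,.1,.065)),((339,229.7),(0,.1,.105)),((350,227.8),(0,.112,.1025))]:
        P=np.array(P);P[2]+=p[4];r+=list(proj('w2',W(p,P))[0]-px)
    return np.array(r+[p[4]/.002])
s=least_squares(res,[.62,.08,-.08,-.03,0],loss='soft_l1')
print(s.x,np.degrees(s.x[2]));print(np.round(res(s.x),1))
p=s.x;print('stop',W(p,[0,p[3],.085]),'open',W(p,[0,.112,.085]))
# top-cam check: beam top edges
print('top check',proj('t0',W(p,[[.014,.112,.111],[.014,-.11,.111],[-.011,p[3],.113]])))
print('scene check',proj('s0',W(p,[[.014,.112,.111],[.014,-.11,.111],[-.011,p[3],.113]])))
# carrier
def resc(q):
    z0=.041
    r=[]
    m=lambda t,px,P:r.extend((proj(t,W(q,[P[0],P[1],P[2]+z0]))[0]-px))
    m('w1',(256.8,164.6),(-.016,-.015,.033));m('w1',(282.8,164.6),(-.016,.015,.033));m('w1',(282.8,191.2),(.016,.015,.033));m('w1',(256.4,191.2),(.016,-.015,.033))
    m('w1',(256.3,152.7),(-.016,-.015,-.033));m('w1',(278.5,152.7),(-.016,.015,-.033))
    m('w1',(270.5,229.6),(.0525,0,.055))
    return np.array(r)
s2=least_squares(resc,[.42,.3,.2],loss='soft_l1');print(s2.x,np.degrees(s2.x[2]));print(np.round(resc(s2.x),1))
print('top check',proj('t0',W(s2.x,[[0,0,.074],[.0525,0,.096]])))
np.savez('fit.npz',rail=p,car=s2.x)
E
python3 fit.py
```

```text
[ 6.18976006e-01  8.38581071e-02 -1.16878464e-01 -3.51598026e-02
 -3.27090985e-04] -6.696642708911635
[-0.1 -0.2 -0.1 -0.7  2.2  2.5  1.7  1.3 -1.3 -0.  -0.2 -0.1 -0.7 -1.4
 -0.3  1.2  0.3 -0.5 -1.5  0.8  1.3 -1.1 -0.  -0.1 -0.2]
stop [[0.61487593 0.04893818 0.085     ]] open [[0.63203661 0.19509399 0.085     ]]
top check [[258.26134794 141.2769075 ]
 [369.89459547 154.67115591]
 [331.11043368 162.06846523]]
scene check [[299.08525978 171.27603435]
 [341.68245788 239.91841976]
 [314.53105064 215.44916137]]
[0.42101163 0.29866861 0.22695325] 13.003463135167
[-0.4  0.2  0.4  0.  -0.1  0.4  0.2  0.6 -0.2 -0.2  0.2 -0.4 -0.2 -0.8]
top check [[204.30513655 255.81874511]
 [197.66906128 228.93388154]]
```

```bash
python3 - <<'E'
s=open('fit.py').read()
s=s.replace("((218.1,227.6),0,.105),((264,229.1),0,.105),((294.5,229),0,.105),((337.5,229.7),0,.105),\n","")
s=s.replace("((339,229.7),(0,.1,.105)),","")
s=s.replace("    return np.array(r+[p[4]","    T=proj('t0',W(p,[[.014,.112,.111+p[4]],[.014,-.11,.111+p[4]]]))-[(259.7,142.6),(372.3,155.2)]\n    S=proj('s0',W(p,[[.014,.112,.111+p[4]],[.014,-.11,.111+p[4]]]))-[(298.0,172.1),(341,241.1)]\n    r+=list(T.ravel()*.6)+list(S.ravel()*.6)\n    return np.array(r+[p[4]")
open('fit.py','w').write(s)
E
python3 fit.py
```

```text
[ 6.18166263e-01  8.37747682e-02 -1.14520706e-01 -3.48773371e-02
  1.87052742e-04] -6.561553139913491
[ 0.3  0.3  0.4 -0.1 -1.   0.4  0.2  0.3 -0.2 -0.8 -0.3  0.8  0.3 -0.9
 -1.5  0.2  0.1 -0.8 -0.9 -0.5 -1.4 -0.2  0.4 -0.5  0.3 -0.7  0.1]
stop [[0.61418081 0.04912589 0.085     ]] open [[0.63096456 0.19504113 0.085     ]]
top check [[258.26824923 141.79485547]
 [369.94662215 154.94048583]
 [331.03649207 162.4133932 ]]
scene check [[298.69543453 171.39269487]
 [341.46907114 240.03397032]
 [314.20078908 215.49409197]]
[0.42101163 0.29866861 0.22695325] 13.003463135167
[-0.4  0.2  0.4  0.  -0.1  0.4  0.2  0.6 -0.2 -0.2  0.2 -0.4 -0.2 -0.8]
top check [[204.30513655 255.81874511]
 [197.66906128 228.93388154]]
```

Run:
```python
from H import *
f=np.load('fit.npz');c=f['car']
ori=down(c[2])
hand.move_gripper(.062,50)
bot.reach(np.array([c[0],c[1],.16]),ori)
bot.servo_line(np.array([c[0],c[1],.051]),velocity=.12)
o=get_obs();print(o['time_s'],o['position'],o['wrist_force'])
hand.move_gripper(.0,50)
o=get_obs();print(o['time_s'],o['position'],o['wrist_force'],o['gripper_width'])
snap('wrist','w3');crop('w3',100,100,312,200,'w3a',2.5)
```

```text
7.075 [0.42149981 0.29888424 0.05156969] [ 0.21196119 -0.24720788 -0.49650791]
7.4667 [0.42143826 0.2989875  0.05173313] [-0.14947653 -1.07187952  6.04740602] 0.02975502539264458
```

View pics/w3a.png

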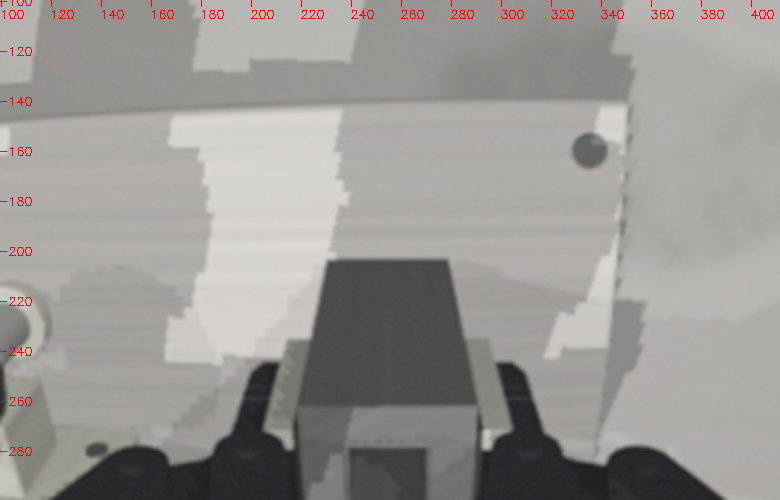

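Run:
```python
from H import *
c=np.load('fit.npz')['car'];g=np.array(get_obs()['position'])
np.save('grasp.npy',g)
x=np.array([np.cos(c[2]),np.sin(c[2]),0])
bot.servo_line(g-.024*x+[0,0,.0003],velocity=.06)
o=get_obs();print(o['time_s'],o['position'],o['wrist_force'],o['gripper_width'])
bot.servo_line(g-.024*x+[0,0,.12],velocity=.12)
o=get_obs();print(o['time_s'],o['position'],o['wrist_force'],o['ft_torque'],o['gripper_width'])
snap('wrist','w4');snap('top','t4');snap('scene','s4');crop('w4',100,150,312,234,'w4a',2.5);crop('t4',150,110,230,190,'t4a',3.4)
crop('s4',130,100,230,190,'s4a',3.4)
```

```text
8.0583 [0.39744834 0.29340769 0.05190883] [-0.1886423   0.41172711 -2.04188223] 0.02933005076563578
9.2083 [0.39757857 0.29323049 0.17102772] [-0.28958287 -0.03919565 -2.38320286] [-0.00540655  0.05598023  0.00505136] 0.029810616894917104
```

View pics/w4a.png

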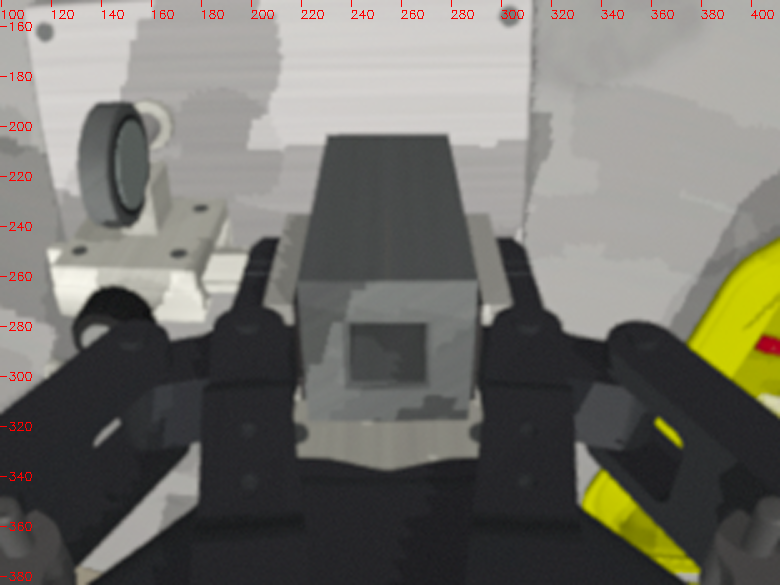

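View pics/s4a.png

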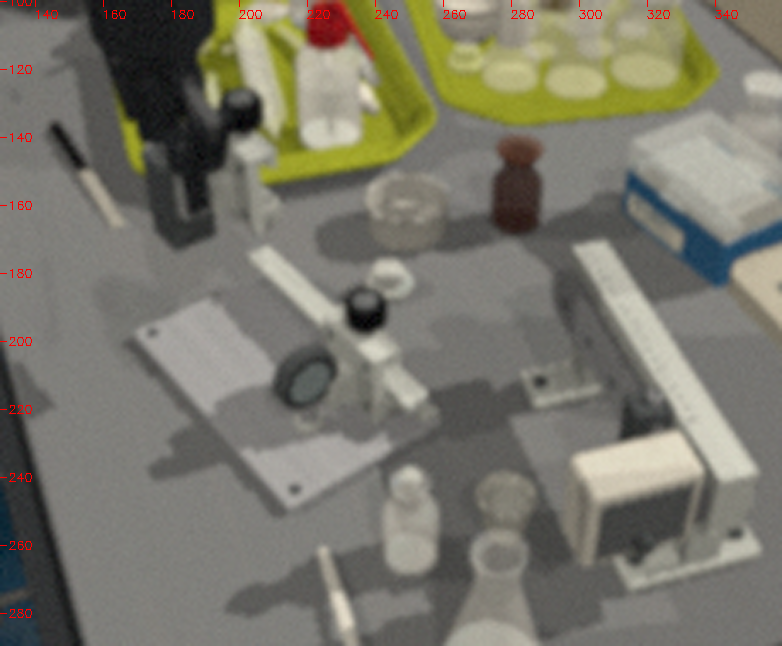

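Run:
```python
from H import *
from scipy.optimize import least_squares
o=get_obs();M=R.from_quat(o['orientation']).as_matrix();t=np.array(o['position'])
px=np.array([(297,281),(477,281),(327,134),(448,134),(470,418),(303,418),(428,323),(348,323)])
px=(px+.5)/2.5-.5+[100,150]
# carrier coords (x,y,z) -> tool: x->x_t, y->z_t, z->-y_t
P=np.array([(-16,-15,33),(-16,15,33),(-16,-15,-33),(-16,15,-33),(16,15,33),(16,-15,33)])/1e3
def T(p,P):
    Q=P@R.from_euler('y',p[3]).as_matrix().T+p[:3]
    return np.c_[Q[:,0],-Q[:,2],Q[:,1]]@M.T+t
f=lambda p:(proj('w4',T(p,P))-px[:6]).ravel()
s=least_squares(f,[0,0,-.01,0],loss='soft_l1');print(s.x,np.round(f(s.x),1))
f2=lambda p:f(np.r_[p,0]);s=least_squares(f2,[0,0,-.01],loss='soft_l1');print(s.x,np.round(f2(s.x),1))
print('amber',atz('t0',(287/1.5625,207/1.5625),.07),'cup',atz('t0',(314/1.5625,303/1.5625),.037))
```

```text
[ 0.00013003 -0.00084617 -0.01131939 -0.00018675] [-0.  -0.2  0.1 -0.2 -0.2 -0.1 -0.  -0.1 -1.4  0.3  1.9  0.4]
[ 0.00013354 -0.00084613 -0.01132984] [-0.  -0.2  0.1 -0.2 -0.2 -0.1 -0.  -0.1 -1.4  0.3  1.9  0.4]
amber [0.6766432  0.34963453 0.07      ] cup [0.55196065 0.31382536 0.037     ]
```

```bash
cat >> H.py <<'E'
_r=np.load('fit.npz')['rail']
def railp(x,y,z):
    c,s=np.cos(_r[2]),np.sin(_r[2]);return np.array([_r[0]+c*x-s*y,_r[1]+s*x+c*y,z])
def torail(p):
    c,s=np.cos(_r[2]),np.sin(_r[2]);d=np.array(p[:2])-_r[:2];return np.array([c*d[0]+s*d[1],-s*d[0]+c*d[1],p[2]])
def frail(v):
    c,s=np.cos(_r[2]),np.sin(_r[2]);return np.round([c*v[0]+s*v[1],-s*v[0]+c*v[1],v[2]],2)
E
python3 - <<'E'
from H import *
bot.reach(railp(-.046,.165,.17),down(_r[2]) if 0 else down(np.load('fit.npz')['rail'][2]))
bot.servo_line(railp(-.046,.165,.098),velocity=.12)
o=get_obs();print(o['time_s'],torail(o['position']),frail(o['wrist_force']),o['ft_torque'],o['gripper_width'])
for n,t in (('wrist','w5'),('top','t5'),('scene','s5')):snap(n,t)
crop('w5',0,100,512,284,'w5a',1.56);crop('t5',170,90,200,150,'t5a',3.9);crop('s5',200,90,180,150,'s5a',4)
E
```

```text
10.9167 [-0.04580693  0.16540765  0.09859135] [ 0.76 -0.27 -2.24] [ 0.02371726  0.08168547 -0.04429951] 0.029410389401419476
```

View pics/w5a.png

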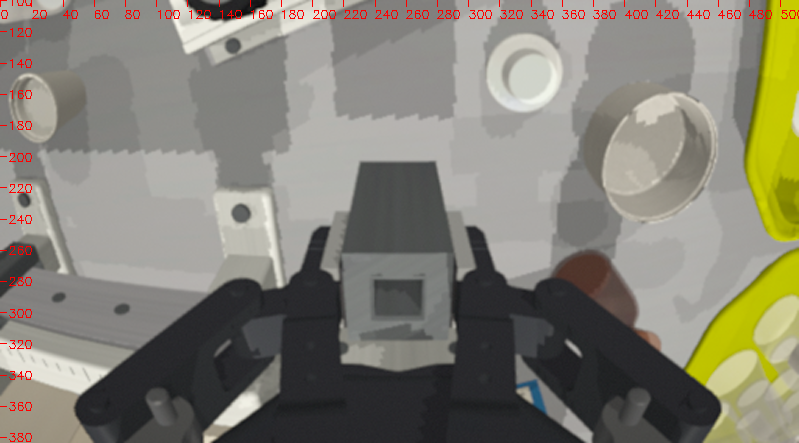

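View pics/t5a.png

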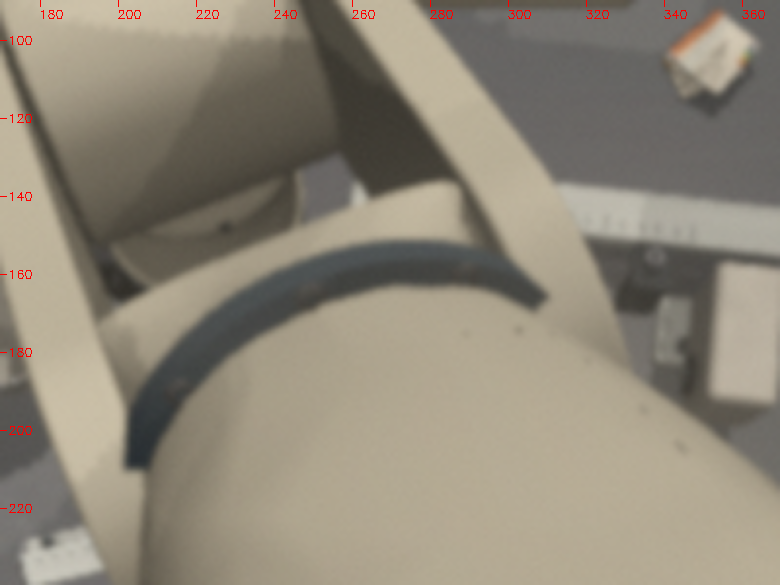

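View pics/s5a.png

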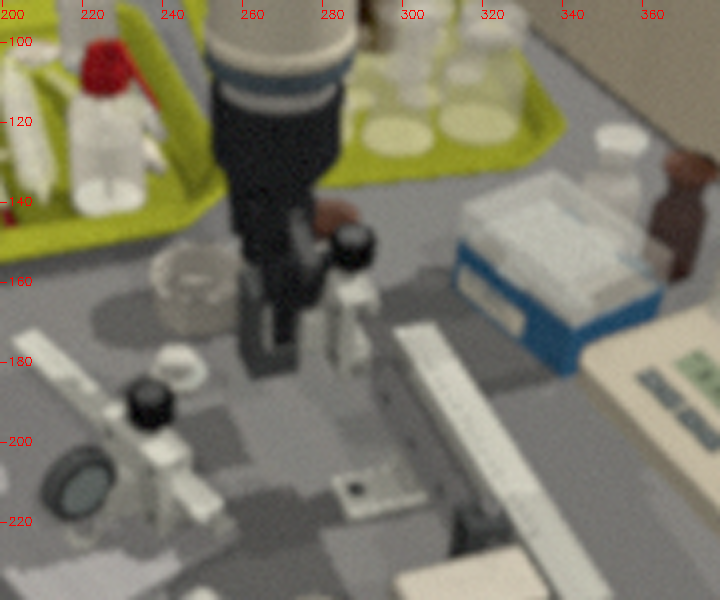

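Run:
```python
from H import *
y=.165
while y>.08:
    y-=.0085
    bot.servo_line(railp(-.0461,y,.098),velocity=.06)
    o=get_obs();f=frail(o['wrist_force']);print(round(y,4),round(o['time_s'],2),np.round(torail(o['position']),4),f,np.round(o['ft_torque'],2))
    if np.abs(f-[0.7,-.3,-2.2]).max()>10: break
```

```text
0.1565 11.36 [-0.046   0.1559  0.0983] [-0.36  0.16 -2.02] [ 0.01  0.05 -0.06]
0.148 11.65 [-0.0461  0.1475  0.098 ] [-0.28  1.57 -2.61] [ 0.01  0.06 -0.02]
0.1395 11.94 [-0.0461  0.1391  0.0979] [-0.52 -0.11 -2.12] [-0.02  0.05  0.03]
0.131 12.23 [-0.0465  0.1304  0.0978] [-1.28 -1.38 -2.52] [-0.08  0.41 -0.12]
0.1225 12.53 [-0.0465  0.1219  0.0978] [-3.56 -2.08 -1.59] [-0.15  0.57 -0.16]
0.114 12.82 [-0.0465  0.1137  0.0978] [-4.19 -2.01 -3.08] [-0.24  0.81 -0.2 ]
0.1055 13.11 [-0.0465  0.1053  0.0979] [-4.76 -1.7  -2.13] [-0.3   0.81 -0.21]
0.097 13.4 [-0.0465  0.0969  0.0978] [-4.64 -2.44 -3.1 ] [-0.3   0.84 -0.18]
0.0885 13.69 [-0.0464  0.0884  0.0978] [-4.34 -1.82 -2.13] [-0.28  0.88 -0.23]
0.08 13.98 [-0.0464  0.0799  0.0979] [-4.74 -2.59 -2.4 ] [-0.24  0.8  -0.18]
```

Run:
```python
from H import *
def st(y,v,x=-.0468):
    bot.servo_line(railp(x,y,.098),velocity=v)
    o=get_obs();f=frail(o['wrist_force']);print(round(y,4),round(o['time_s'],2),np.round(torail(o['position']),4),f,np.round(o['ft_torque'],2));return f
st(.06,.05);f0=st(.006,.06)
y=.006
while y>-.016:
    y-=.002
    f=st(y,.03)
    if f[1]-f0[1]>7: break
bot.dwell(.2)
print(frail(get_obs()['wrist_force']),torail(get_obs()['position']))
snap('wrist','w6');snap('scene','s6');snap('top','t6');crop('w6',0,100,512,284,'w6a',1.56);crop('s6',230,110,160,140,'s6a',4.3)
```

```text
0.06 14.53 [-0.0464  0.06    0.0982] [-2.24 -1.9  -2.47] [-0.12  0.42 -0.12]
0.006 15.58 [-0.0467  0.0062  0.0981] [-0.3  -0.07 -3.  ] [0.04 0.09 0.01]
0.004 15.83 [-0.0468  0.0041  0.098 ] [ 0.05  0.21 -2.55] [ 0.04  0.   -0.02]
0.002 16.08 [-0.0468  0.0019  0.098 ] [-0.25  0.99 -2.19] [-0.04  0.07  0.03]
0.0 16.33 [-0.0468 -0.0002  0.098 ] [-0.1  -0.26 -1.89] [-0.02  0.06  0.  ]
-0.002 16.58 [-0.0468 -0.0021  0.098 ] [ 0.03 -0.96 -1.98] [ 0.    0.02 -0.  ]
-0.004 16.83 [-0.0468 -0.0041  0.098 ] [ 0.55 -0.3  -2.98] [-0.05  0.08 -0.03]
-0.006 17.08 [-0.0468 -0.0046  0.0981] [-1.46  9.42 -2.33] [1.36 0.1  0.34]
[-1.83  8.18 -3.08] [-0.04678666 -0.00458714  0.09809288]
```

View pics/w6a.png

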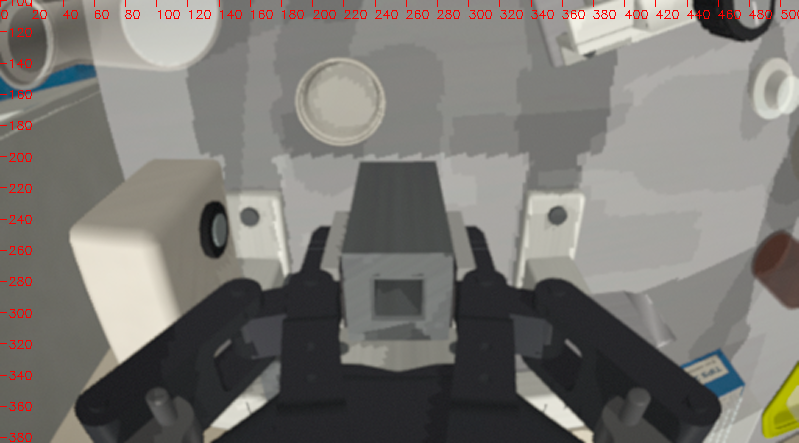

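View pics/s6a.png

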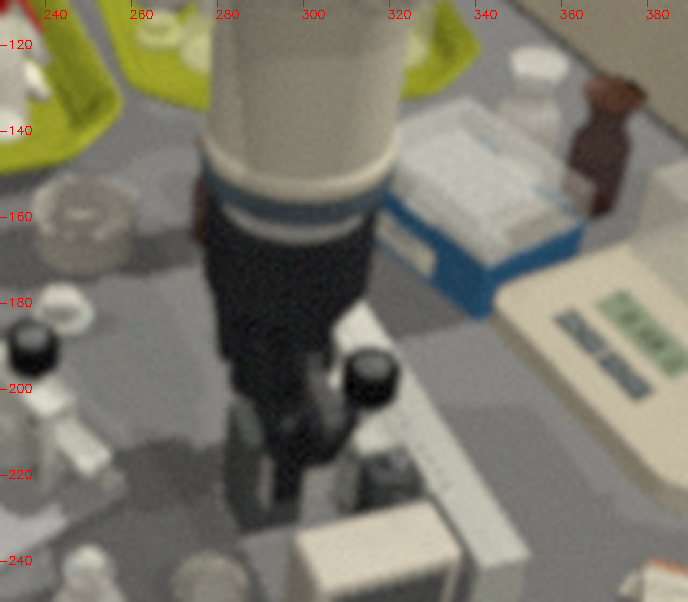

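Run:
```python
from H import *
hand.move_gripper(.056,50)
o=get_obs();print(o['time_s'],torail(o['position']),frail(o['wrist_force']),o['gripper_width'])
p=np.array(o['position']);bot.servo_line(p+[0,0,.15],velocity=.15)
bot.dwell(.1)
print(get_obs()['time_s'],torail(get_obs()['position']))
snap('wrist','w7');snap('scene','s7');crop('w7',0,0,512,384,'w7a',1.56);crop('w7',170,170,170,110,'w7b',4.6)
```

```text
17.8083 [-0.0466095  -0.00614962  0.09818068] [-0.45 -0.45 -0.16] 0.0561978322301253
19.0583 [-0.04717484 -0.00629284  0.24705478]
```

View pics/w7a.png

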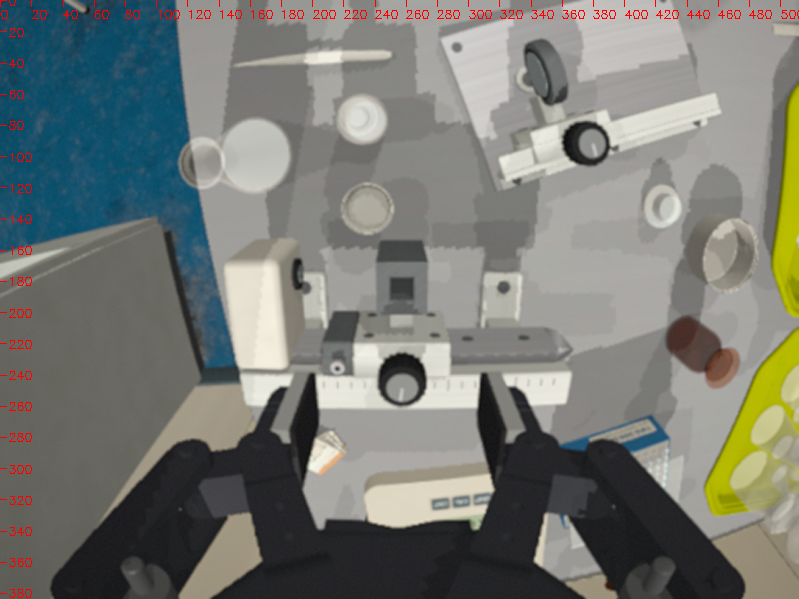

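View pics/w7b.png

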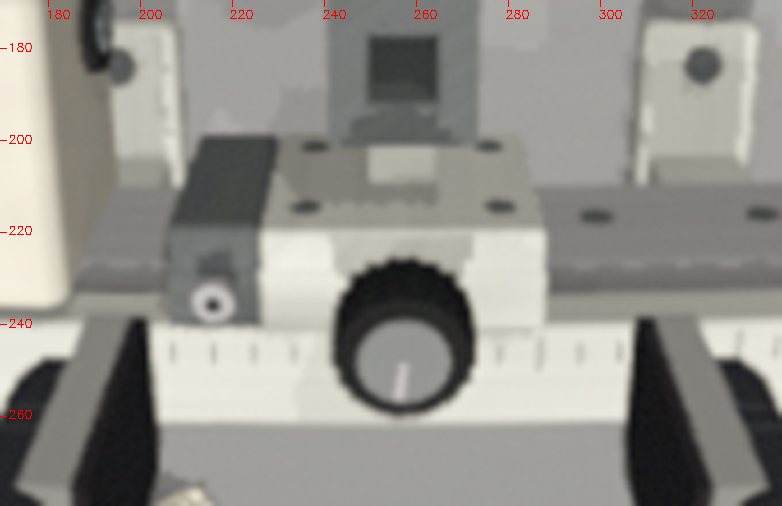

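Run:
```python
from H import *
for h in (.139,.142): print(torail(atz('w7',(257.4,248.1),h)))
for px in [(330,145),(480,145)]: print('block top back', torail(atz('w7',(170+(px[0]+.5)/4.6-.5,170+(px[1]+.5)/4.6-.5),.120)))
q=lambda x,y,z,p:kinematics.solve_ik(railp(x,y,z),down(p))
a=_r[2]
for k in (0.1,-1.5,1.67,.8,-.8): print(k,np.round(q(.006,-.0045,.14,a+k),2))
```

```text
[ 0.00627064 -0.00436376  0.139     ]
[ 0.00451539 -0.00439496  0.142     ]
block top back [-0.03207041 -0.01899548  0.12      ]
block top back [-0.03205823  0.01079241  0.12      ]Traceback (most recent call last):
  File "<stdin>", line 5, in <module>
NameError: name '_r' is not defined
```

```bash
echo "rr=_r" >> H.py
python3 - <<'E'
from H import *
a=rr[2];X,Y=.0053,-.0044
hand.move_gripper(.05,80)
bot.reach(railp(X,Y,.19),down(a))
bot.servo_line(railp(X,Y,.139),velocity=.1)
o=get_obs();print(o['time_s'],torail(o['position']),frail(o['wrist_force']),np.round(o['joint_pos'],2))
hand.move_gripper(0,80)
o=get_obs();print(o['time_s'],torail(o['position']),frail(o['wrist_force']),np.round(o['ft_torque'],2),o['gripper_width'])
snap('wrist','w8');snap('scene','s8');crop('w8',100,130,312,234,'w8a',2.5);crop('s8',230,110,160,140,'s8a',4.3)
E
```

```text
20.4583 [ 0.00553977 -0.00427924  0.13958361] [ 0.68  0.61 -0.86] [ 0.12  0.47  1.72 -0.    0.95 -1.33]
20.8083 [ 0.00610953 -0.00419118  0.14014397] [ 0.46 -0.86  7.14] [-0.04  0.1   0.03] 0.025426151050021214
```

View pics/w8a.png

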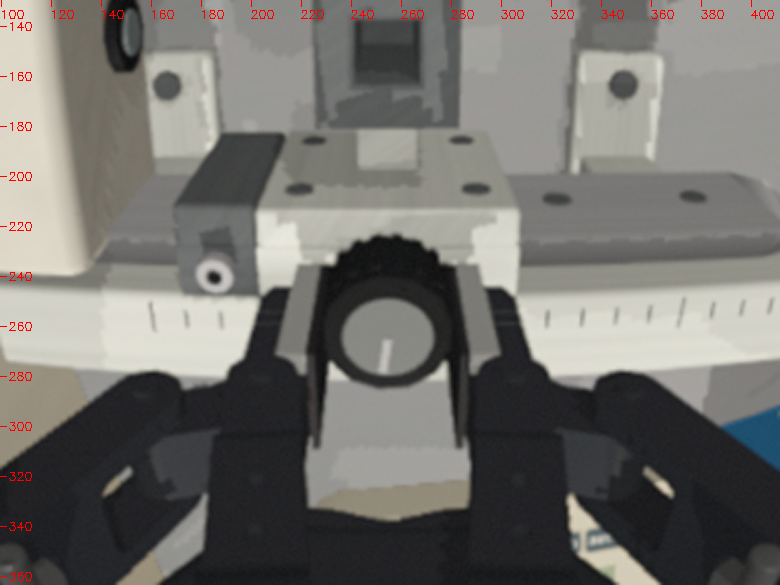

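View pics/s8a.png

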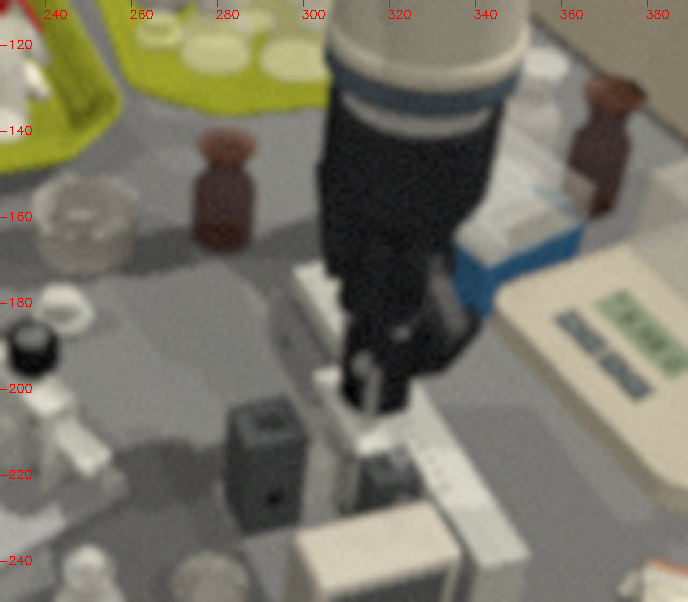

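Run:
```python
from H import *
px=(100+388.5/2.5-.5,130+343.5/2.5-.5)
for h in (.139,.142): print(torail(atz('w8',px,h)))
print(torail(get_obs()['position']), get_obs()['gripper_width'])
# ring silhouette extents
for p in [(325,335),(450,335),(388,388)]: print(torail(atz('w8',(100+(p[0]+.5)/2.5-.5,130+(p[1]+.5)/2.5-.5),.141)))
```

```text
[ 0.00819636 -0.00458248  0.139     ]
[ 0.00615951 -0.0045877   0.142     ]
[ 0.00610973 -0.00417009  0.14015204] 0.025051341003842695
[ 0.00498747 -0.01716188  0.141     ]
[0.00500783 0.00779263 0.141     ]
[ 0.01834804 -0.00458353  0.141     ]
```

```bash
cat > turn.py <<'E'
from H import *
import sys
def turn(k0,k1,X,Y,z,n=None,z0=None):
    n=max(1,int(np.ceil(abs(k1-k0)/.15)))
    for i in range(1,n+1):
        k=k0+(k1-k0)*i/n
        dz=.0024*np.clip((k-.3)/.8,0,1)
        bot.reach(railp(X,Y,z+dz),down(rr[2]-k))
        o=get_obs();print(round(k,2),round(o['time_s'],2),np.round(torail(o['position']),4),frail(o['wrist_force']),np.round(o['ft_torque'],2),round(o['gripper_width'],4))
E
python3 - <<'E'
from turn import *
turn(0,.3,.0058,-.0045,.1395)
snap('wrist','w9');crop('w9',100,130,312,234,'w9a',2.5)
E
```

```text
0.15 21.18 [ 0.0063 -0.0044  0.1401] [0.14 0.32 4.31] [ 0.03  0.03 -0.12] 0.0254
0.3 21.44 [ 0.0064 -0.0046  0.1401] [ 0.79 -1.49  5.74] [-0.12 -0.03 -0.13] 0.0251
```

View pics/w9a.png

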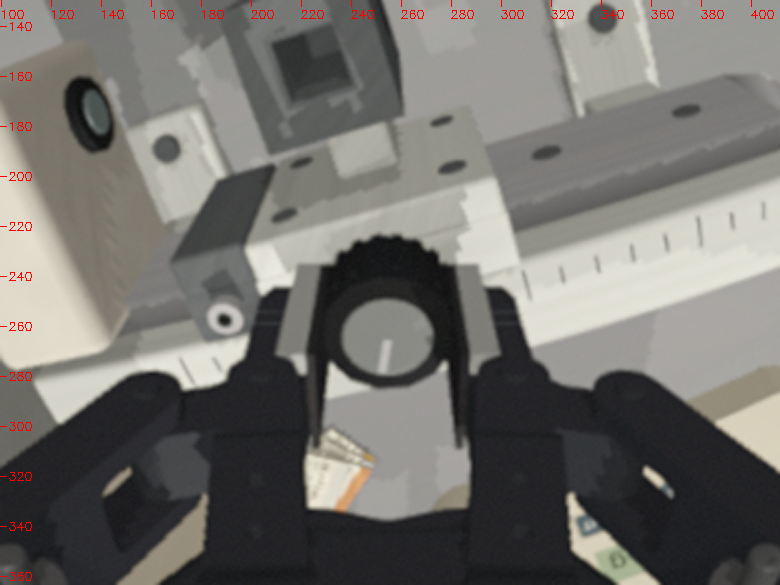

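Run:
```python
from turn import *
k=.3
while k<1.39:
    k2=min(k+.15,1.4)
    turn(k,k2,.0058,-.0045,.1395);k=k2
    if abs(get_obs()['ft_torque'][2])>1.2: break
snap('wrist','w10');snap('scene','s10');crop('w10',100,130,312,234,'w10a',2.5)
```

```text
0.45 21.76 [ 0.0061 -0.0045  0.1402] [ 0.97 -1.87  4.98] [-0.24 -0.01 -0.08] 0.0251
0.52 22.01 [ 0.006  -0.0046  0.1403] [ 0.22 -0.8   4.26] [-0.2  -0.05  0.06] 0.0252
0.6 22.26 [ 0.006  -0.0046  0.1406] [ 0.36 -1.95  5.07] [-0.28 -0.06  0.06] 0.0253
0.68 22.51 [ 0.0059 -0.0046  0.1408] [ 0.92 -2.22  5.52] [-0.29 -0.02  0.06] 0.0253
0.75 22.76 [ 0.0059 -0.0046  0.141 ] [ 0.46 -0.81  5.84] [-0.34  0.04  0.04] 0.0252
0.82 23.01 [ 0.0058 -0.0046  0.1412] [-0.   -2.48  5.18] [-0.3   0.08  0.07] 0.0257
0.9 23.26 [ 0.0058 -0.0046  0.1415] [-0.65 -2.9   6.11] [-0.34  0.03  0.03] 0.0252
0.98 23.51 [ 0.0058 -0.0046  0.1417] [-0.25 -1.47  6.19] [-0.34  0.1   0.06] 0.0252
1.05 23.76 [ 0.0057 -0.0046  0.1418] [-0.35 -1.74  6.36] [-0.35  0.13 -0.05] 0.0253
1.2 24.02 [ 0.0057 -0.0048  0.142 ] [-0.78 -3.72  6.08] [-0.49  0.19 -0.12] 0.0254
1.35 24.29 [ 0.0056 -0.0046  0.1417] [ 0.59 -3.05  4.32] [-0.43  0.01 -0.12] 0.025
1.4 24.54 [ 0.0057 -0.0046  0.1418] [ 0.63 -4.04  3.27] [-0.47  0.02 -0.07] 0.0253
```

View pics/w10a.png

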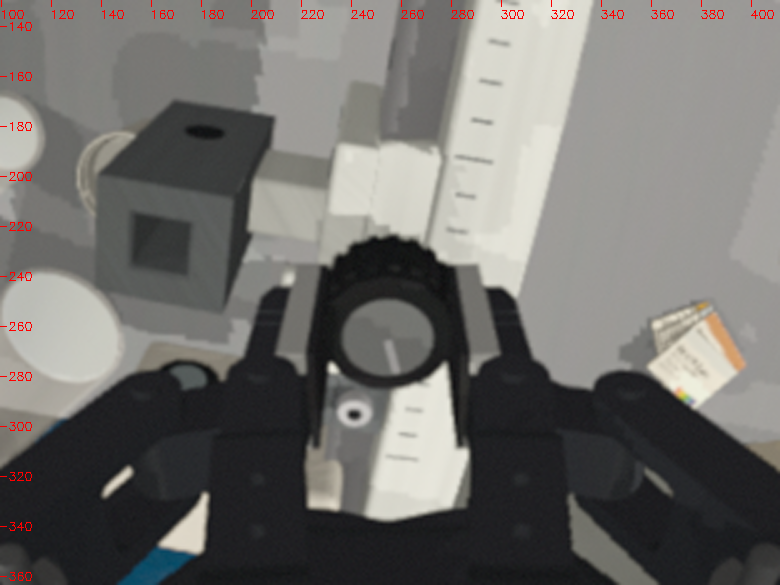

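Run:
```python
from H import *
for p in [(318,265),(463,265),(307,355),(468,355)]:
  px=(100+(p[0]+.5)/2.5-.5,130+(p[1]+.5)/2.5-.5)
  for h in (.120,.124,.128,.132,.136,.140): print(p,torail(atz('w8',px,h)).round(4))
```

```text
(318, 265) [ 0.0003 -0.0201  0.12  ]
(318, 265) [-0.0019 -0.0197  0.124 ]
(318, 265) [-0.004  -0.0193  0.128 ]
(318, 265) [-0.0062 -0.0188  0.132 ]
(318, 265) [-0.0083 -0.0184  0.136 ]
(318, 265) [-0.0105 -0.018   0.14  ]
(463, 265) [0.0003 0.0121 0.12  ]
(463, 265) [-0.0018  0.0116  0.124 ]
(463, 265) [-0.004   0.0112  0.128 ]
(463, 265) [-0.0061  0.0107  0.132 ]
(463, 265) [-0.0083  0.0103  0.136 ]
(463, 265) [-0.0104  0.0098  0.14  ]
(307, 355) [ 0.0248 -0.0238  0.12  ]
(307, 355) [ 0.022  -0.0233  0.124 ]
(307, 355) [ 0.0192 -0.0227  0.128 ]
(307, 355) [ 0.0163 -0.0222  0.132 ]
(307, 355) [ 0.0135 -0.0217  0.136 ]
(307, 355) [ 0.0107 -0.0212  0.14  ]
(468, 355) [0.0248 0.0145 0.12  ]
(468, 355) [0.022  0.0139 0.124 ]
(468, 355) [0.0192 0.0134 0.128 ]
(468, 355) [0.0164 0.0129 0.132 ]
(468, 355) [0.0135 0.0123 0.136 ]
(468, 355) [0.0107 0.0118 0.14  ]
```

Run:
```python
from turn import *
hand.move_gripper(.045,120)
bot.servo_line(railp(.0057,-.0045,.1355),velocity=.05)
hand.move_gripper(0,120)
o=get_obs();print(o['time_s'],np.round(torail(o['position']),4),frail(o['wrist_force']),np.round(o['ft_torque'],2),round(o['gripper_width'],4))
snap('wrist','w11')
k=1.4
while k<2.1:
    k2=k+.12
    turn(k,k2,.0057,-.0045,.1331);k=k2
    if abs(get_obs()['ft_torque'][2])>1.5: break
snap('wrist','w12');crop('w11',160,230,120,80,'w11a',5);crop('w12',160,230,120,80,'w12a',5);
a=cv2.imread('pics/w11a.png');b=cv2.imread('pics/w12a.png');cv2.imwrite('pics/w1112.png',np.hstack([a,b])[:, :][::1] if 0 else cv2.resize(np.hstack([a,b]),(800,267)))
```

```text
25.5667 [ 0.0056 -0.0045  0.1357] [-2.11 -0.26  3.18] [ 0.03  0.39 -0.  ] 0.0246
1.52 25.87 [ 0.0055 -0.0045  0.1359] [-3.7   0.48  5.41] [ 0.02  0.57 -0.13] 0.0247
1.64 26.12 [ 0.0054 -0.0045  0.1359] [-4.12  0.14  5.53] [0.08 0.62 0.22] 0.0243
1.76 26.37 [ 0.0047 -0.0062  0.1357] [-6.18 -9.49  8.62] [-1.57  1.11 -0.09] 0.0245
1.88 26.62 [ 0.0043 -0.0062  0.1357] [-6.96 -7.91  8.94] [-1.42  1.37 -0.03] 0.025
2.0 26.87 [ 0.0032 -0.0064  0.1354] [-9.08 -8.66 10.51] [-1.28  1.98  1.77] 0.0247
```

View pics/w1112.png

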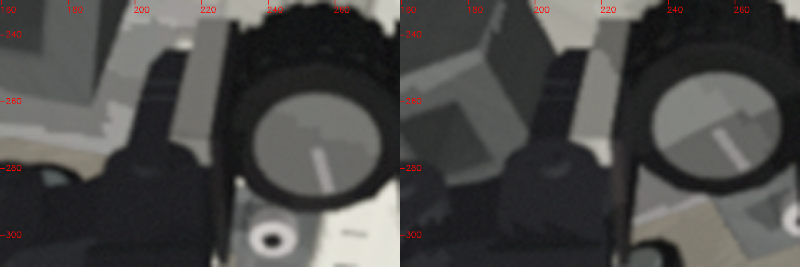

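```bash
cat > ptr.py <<'E'
from H import *
def ang(t,a,b,h):
    A=torail(atz(t,a,h));B=torail(atz(t,b,h));d=B-A
    return np.arctan2(d[1],d[0]),A,B
if __name__=='__main__':
    f=lambda x,y:(170+(x+.5)/4.6-.5,170+(y+.5)/4.6-.5)
    print(ang('w7',f(404,365),f(400,400),.142))
    g=lambda x,y:((x*1.5-600)/5+160-.4,y*1.5/5+230-.4)
    print(ang('w12',g(715,130),g(747,170),.1444))
    h=lambda x,y:((x*1.5)/5+160-.4,y*1.5/5+230-.4)
    print(ang('w11',h(316,149),h(331,193),.1444))
    k=lambda x,y:(100+(x+.5)/2.5-.5,130+(y+.5)/2.5-.5)
    print(ang('w9',k(388,340),k(384,375),.1425))
    print(torail(get_obs()['position']),get_obs()['wrist_force'],get_obs()['ft_torque'])
E
python3 ptr.py
```

```text
(np.float64(-0.09333262021400524), array([ 0.00540972, -0.00436031,  0.142     ]), array([ 0.01348972, -0.00511663,  0.142     ]))
(np.float64(-1.4231071303348521), array([ 0.00581337, -0.00245548,  0.1444    ]), array([ 0.00706328, -0.01085693,  0.1444    ]))
(np.float64(-1.1343123525729812), array([ 0.00606598, -0.00388266,  0.1444    ]), array([ 0.00960865, -0.01147694,  0.1444    ]))
(np.float64(-0.3893872261753518), array([ 0.00535894, -0.00438521,  0.1425    ]), array([ 0.01343506, -0.00769915,  0.1425    ]))
[ 0.00323214 -0.0064585   0.13535477] [-10.6744029   -7.68149886   9.81475557] [-1.20581968  1.99091503  1.77789907]
```

Run:
```python
from turn import *
hand.move_gripper(.05,120)
o=get_obs();print(o['time_s'],np.round(torail(o['position']),4),frail(o['wrist_force']))
bot.servo_line(np.array(o['position'])+[0,0,.06],velocity=.12)
bot.reach(railp(-.048,-.0045,.247),down(rr[2]))
print(get_obs()['time_s'])
snap('wrist','w13');snap('scene','s13');crop('w13',170,170,170,110,'w13b',4.6);crop('s13',180,110,190,160,'s13a',4)
```

```text
27.2833 [ 0.006  -0.0043  0.1355] [ 0.58 -0.19 -0.08]
29.6583
```

View pics/w13b.png

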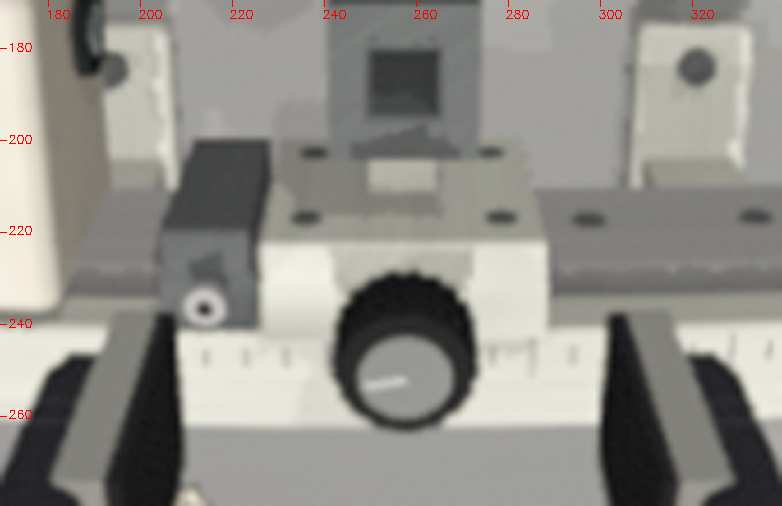

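View pics/s13a.png

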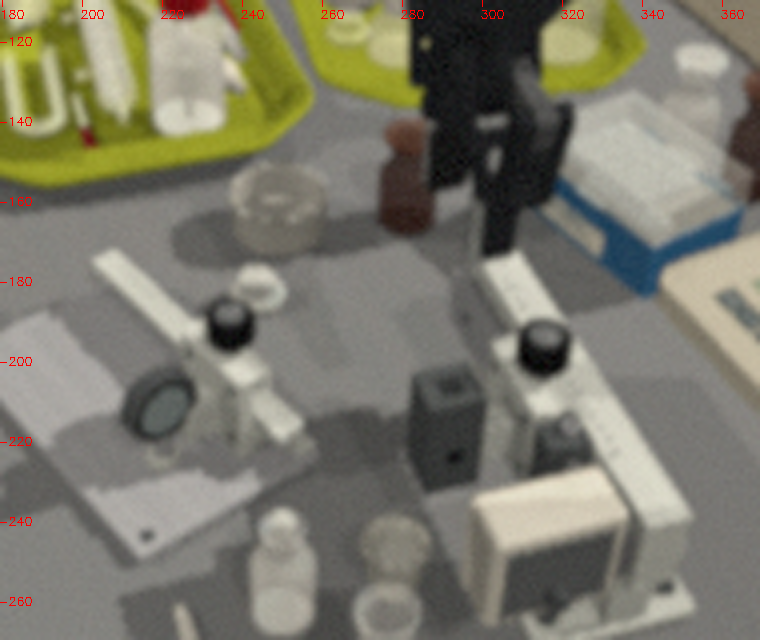

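Run:
```python
from ptr import *
f=lambda x,y:(170+(x+.5)/4.6-.5,170+(y+.5)/4.6-.5)
a,A,B=ang('w13',f(404,381),f(363,387),.1444);print(a,A,B)
# jaw upper front edge ends (x=-.01 plate front top?), collar top right corner
for t,pts in (('w7',[(261,228),(547,228),(262,320),(171,230),(264,228)]),('w13',[(260,241),(548,241),(262,335),(162,232),(258,232)])):
    print(t,[torail(atz(t,f(*p),.118)).round(4) for p in pts])
```

```text
-1.4001308550993012 [ 0.00664602 -0.00262511  0.1444    ] [ 0.00801571 -0.01057265  0.1444    ]
w7 [array([-0.0129, -0.0336,  0.118 ]), array([-0.0129,  0.0252,  0.118 ]), array([ 0.0086, -0.0342,  0.118 ]), array([-0.0123, -0.0524,  0.118 ]), array([-0.0129, -0.033 ,  0.118 ])]
w13 [array([-0.0109, -0.0321,  0.118 ]), array([-0.0108,  0.0273,  0.118 ]), array([ 0.0113, -0.0326,  0.118 ]), array([-0.0128, -0.0525,  0.118 ]), array([-0.013 , -0.0324,  0.118 ])]
```

Run:
```python
from ptr import *
for t,h in (('w7',.142),('w13',.1444)):
    g=cv2.cvtColor(cv2.imread(f'pics/raw_{t}.png'),cv2.COLOR_BGR2GRAY).astype(float)
    x0,y0=242,236;s=g[y0:264,x0:272];thr=175
    # bright pixels on grey disc within 8px of centre
    c=(257.4,248.1) if t=='w7' else (257.5,252.2)
    yy,xx=np.mgrid[y0:264,x0:272];m=((xx-c[0])/9.5)**2+((yy-c[1])/8.2)**2<1
    w=np.where(m,np.clip(s-np.median(s[m])-12,0,None),0)
    P=np.array([torail(atz(t,(x,y),h))[:2] for x,y in zip(xx[w>0],yy[w>0])]);W=w[w>0]
    mu=(P*W[:,None]).sum(0)/W.sum();C=(P-mu).T@((P-mu)*W[:,None]);e,v=np.linalg.eigh(C);d=v[:,1]
    print(t,len(W),mu,np.arctan2(d[1],d[0]),e)
```

```text
w7 25 [ 0.00922634 -0.00495279] 3.0154639530061433 [0.00016239 0.00218917]
w13 25 [ 0.00714099 -0.00622726] 1.7597361411442787 [0.00015449 0.00219268]
```

Run:
```python
from H import *
X,Y=.0057,-.0032
bot.reach(railp(X,Y,.19),down(rr[2]+.2))
hand.move_gripper(.05,120)
bot.servo_line(railp(X,Y,.136),velocity=.1)
hand.move_gripper(0,120)
def rep(k):
    o=get_obs();print(k,round(o['time_s'],2),np.round(torail(o['position']),4),frail(o['wrist_force']),np.round(o['ft_torque'],2),round(o['gripper_width'],4));return o['ft_torque'][2]
t0=rep('grip');snap('wrist','w14')
for k in np.arange(.06,.55,.06):
    bot.reach(railp(X,Y-.0008,.136),down(rr[2]+.2-k))
    if abs(rep(round(k,2))-t0)>1.0: break
snap('wrist','w15');crop('w14',200,230,110,80,'a',3.6);crop('w15',200,230,110,80,'b',3.6)
cv2.imwrite('pics/w1415.png',np.hstack([cv2.imread('pics/a.png'),cv2.imread('pics/b.png')]))
```

```text
grip 31.43 [ 0.0061 -0.0024  0.1374] [-3.19  2.8   7.23] [0.54 0.37 0.07] 0.0246
0.06 31.73 [ 0.0058 -0.0027  0.1374] [-3.74  5.82  6.16] [1.1  0.52 0.61] 0.0246
0.12 31.98 [ 0.0056 -0.0029  0.1373] [-4.03  4.85  6.5 ] [1.03 0.61 1.79] 0.0244
```

View pics/w1415.png

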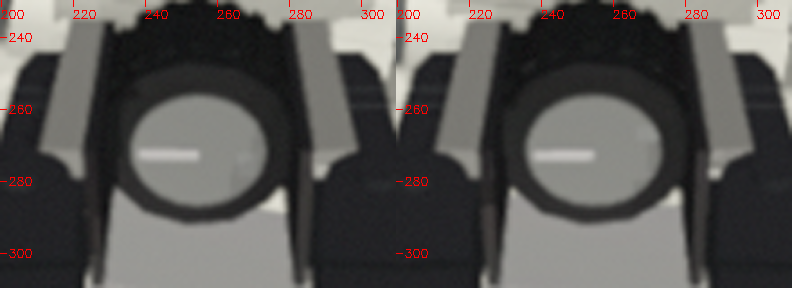

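Run:
```python
from H import *
o=get_obs();M=R.from_quat(o['orientation']).as_matrix();print('pointer angle rail',np.arctan2(-M[1,2],-M[0,2])-rr[2])
hand.move_gripper(.05,120)
p=np.array(get_obs()['position']);bot.servo_line(p+[0,0,.06],velocity=.12)
bot.reach(railp(-.048,-.0045,.247),down(rr[2]));bot.dwell(.3)
print(get_obs()['time_s'])
for n in ('wrist','scene','top'): snap(n,n[0]+'16')
crop('w16',170,170,170,110,'w16b',4.6);crop('w16',0,0,512,384,'w16a',1.56)
```

```text
pointer angle rail -1.4876936399477279
33.75
```

View pics/w16b.png

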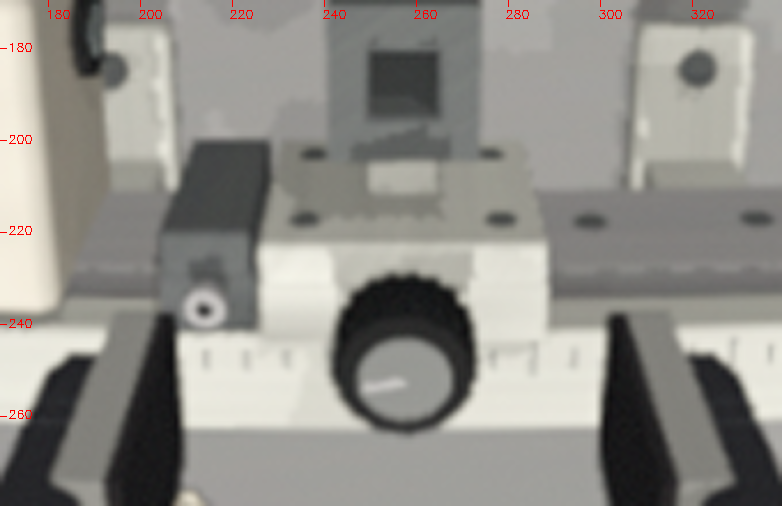

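View pics/w16a.png

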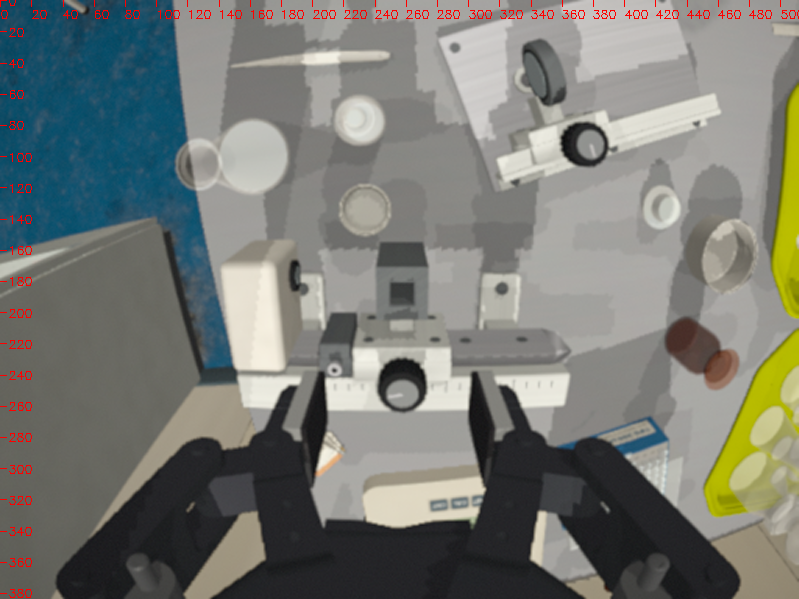

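Run:
```python
from H import *
hand_in();print(get_obs()['time_s'])
```

```text
the job is handed in; nothing more can be done
the job is handed in; nothing more can be done
```

The cell carrier is on the dovetail at the stop collar with its clamp knob tight, and I handed the job in at about 34 s of the 67 s allowed. I don't have a verdict, and I couldn't measure the pad force directly.

- **Fitting:** I gripped the block, drew it 24 mm forward and lifted it clear. I then slid it on until it met the collar with 8–9 N at the expected place.
- **Clamp knob:** My first grip on the knob slipped by about 0.35 rad. I re-gripped lower at 120 N and turned it until the torque rose to about 1.8 N m. A second check turn reached the same torque without the knob moving further, so I take it to be at the tight stop. From the pictures the knob turned about 1.26–1.31 rad. That fits the 1.4 rad stop only if it started near 0.1 rad, which I could not confirm.
- **Position:** Tightening seems to have moved the carrier about 1.5–2 mm away from the collar (the limit is 3.5 mm), and I did not push it back. It looks square on the rail.
- **Surroundings:** In the last wrist picture the lens carrier and the glassware and other things look unmoved; I judged this by eye only.

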